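# Fetch the hand stamp from the pencil pot

## Robot

A 7-joint arm with a two-finger parallel gripper is mounted at the origin on the work surface. World frame = base frame: x ahead of the robot, y to its left, z up, the work surface at z = 0. Lengths are in m, angles in rad, forces in N, time in s.
With the tool pointing down it reaches from about 0.4 to 0.875 m from the base axis. Payload 6.5 kg.
Tool frame: the origin (TCP) lies at the very end of the fingers, on their centre line; the grasp point (between the pads) lies 19 mm behind it; z points along the fingers, y is the direction in which the jaws open and shut (so a half turn about z gives the same grasp; the last joint's range is limited). The gripper opens to 88 mm and grips with 3 to 60 N. Pads are 18 mm wide; open, the fingers measure 123 mm over their backs; the gripper's body (75 mm by 187 mm) begins 45 mm behind the grasp point.
Start: joints at [-1.385, 0.536, -0.004, 1.538, 0.003, 1.067, -0.071], TCP at [0.162, 0.629, 0.239] pointing down, gripper open.
Joint ranges: [-2.7, 2.7], [-0.37, 2.16], [-1.27, 1.26], [0.24, 2.4], [-1.31, 4.45], [0.19, 1.91], [-2.76, 2.76]. Speed limits (rad/s): [2.39, 2.39, 3.14, 3.14, 3.14, 3.14, 3.14].

## Interface

Orientations are given as a unit quaternion [x, y, z, w].
In Python, from station import robot gives the robot as it stands. The module is installed in compiled form; this text tells all that it offers.
- The arm moves only by the shell command python3 -m handwheel 'ROWS' [FORCE]. ROWS is JSON, a list of rows, each a list of 7 numbers: the closure, from 0 (fully open) to 1 (shut), then the shift along the world's x, y, z in cm, then the turn, a rotation vector about the world's x, y, z in degrees. In form: [[fingers, dx, dy, dz, wx, wy, wz], ...]. A call has 1 to 5 rows; each row is the pose to reach, as a shift and turn from the pose commanded when the call began; what a row does not reach only later rows make up. A row lasts 1/10 s, in which the tool goes at most 50 mm and 8.59 degrees, less where a joint would pass 70% of its speed; a pose out of reach is approached as far as the arm can. A call with a gripper value outside its range is refused whole. The fingers move at their own pace and stop on an object; FORCE is the grip in N (left out, the last holds). Time passes only in rows, so rows that repeat a pose let the fingers close. It gives the time, the measured TCP pose, the force and the opening at its end, in the units of the state.
- robot.get_obs(): the state, without advancing time (a new reading comes with each control period).
- robot.read_camera(name): name is "scene" or "top" or "wrist"; returns a dict with "color" (420x560x3 uint8, red, green, blue), "camera_matrix" (3x3 intrinsics, pixels), "rvec" (rotation vector, rad) and "tvec" (3), from world to camera coordinates, as OpenCV has them. Camera axes: x right, y down, z forward; pixel columns grow to the right and rows downward; lengths in m; the calibration is good to about 2 mm. A picture is of the moment at which its call begins. There is no depth.
- robot.close_job(): hands the job in, once; it reports no verdict.
The state is a dict: "t": time; "joints": joint angles; "dq": joint speeds; "joint_efforts": joint torques, N m; "eef_pos": TCP position; "ee_rot": TCP orientation; "force": force on the tool from outside, world axes, zero at the start; "moment": the same for the moment, N m; "grip_width": opening from 0.0 (shut) to 1.0 (fully open).
Only numpy, scipy, OpenCV 4.12 (cv2) and the standard library are available. Lean on these libraries where they do the work, as an engineer would, in place of code of your own. Each camera call takes 0.05 s, during which the arm holds its last target. There are 200 camera calls.

## Task

The small hand stamp has ended up at the bottom of the rectangular wooden pencil pot, too narrow for an open hand. Reach in from above, take the stamp out and set it down, without dropping it, so that it stands upright on its foot in the empty half of the shallow desk tray. Do not tip the pot or push it from its place.

Things in the scene. Friction and masses are not known exactly. Their poses are not given: they have to be found in the camera images.
- stamp: small round hand stamp, 46 mm tall, standing upright on the floor of the pot, near its middle: a black foot disc 30 mm across and 12 mm high, and above it a straight pale wooden handle 20 mm across up to the top. About 40 g. Origin at the centre of its underside, z up along the handle. (A larger stamp, 82 mm tall with a rectangular foot, stands elsewhere on the desk and is not wanted.)
- pot: dark wooden pencil pot, loose on the desk, an open-topped rectangular box 108 mm (its x) by 74 mm (its y) outside and 72 mm tall; walls and floor 6 mm thick, so the inside is 96 by 62 mm and 66 mm deep; nothing but the stamp is in it. About 0.45 kg. Origin at the centre of its underside, z up. A gripper opening along the pot's long x side has the most room. A steel cup of pens and a white mug stand about.
- tray: shallow grey desk tray, fixed to the desk, 210 mm (its x) by 120 mm (its y) and 16 mm high, walls and floor 4 mm thick, parted by one divider across the middle into two halves, each about 99 by 112 mm inside. An eraser and a roll of tape, at most 18 mm high, lie in the half on its +x side; the half on its -x side is empty. Origin at the centre of its underside, z up.
- empty_half (a point): point on the floor (4 mm above the desk) in the middle of the tray's empty half; axes as the tray's
There are look-alikes about, which are no part of the job. Leave any red look-alike of the stamp alone.

How it is judged:
By the outcome, as a careful person would: the job done as asked, in the order asked, and still so for the second after the job is handed in, with the robot touching nothing.
It also fails if it takes over 48 s, if anything falls off the work surface, if the arm or the gripper's body presses on something with over 40 N, if the wrist force passes 120 N, or if a joint passes its speed limit or range.

## Working session

There is one attempt and no reset: what is moved stays moved. The work goes in short steps, Python scripts to look and compute and a shell command to move; the robot and the scene stay as the last step left them, time stands still between calls to the robot, and variables do not carry over. Pictures are saved under pics/ and viewed, about 8 in all and at most 12, crops included, and the job is handed in when it is done.

```bash
mkdir -p pics; cat > h.py <<'E'
import cv2, numpy as np
from station import robot
def shot(n,f):
    c=robot.read_camera(n); cv2.imwrite('pics/%s.png'%f,c['color'][:,:,::-1]); np.savez('pics/%s.npz'%f,**{k:np.array(v) for k,v in c.items()}); return c
def load(f): return dict(np.load('pics/%s.npz'%f))
def ray(c,uv,z):
    R=cv2.Rodrigues(np.array(c['rvec'],float))[0]; t=np.array(c['tvec'],float).reshape(3)
    uv=np.array(uv,float).reshape(-1,2); d=np.c_[uv,np.ones(len(uv))]@np.linalg.inv(c['camera_matrix']).T@R
    o=-R.T@t; return o+d*((z-o[2])/d[:,2])[:,None]
def proj(c,p): return cv2.projectPoints(np.array(p,float).reshape(-1,3),np.array(c['rvec'],float),np.array(c['tvec'],float),np.array(c['camera_matrix'],float),None)[0].reshape(-1,2)
E
python3 - <<'E'
from h import *
a=shot('top','top0');b=shot('scene','scene0')
o=robot.get_obs();print({k:np.round(v,3).tolist() for k,v in o.items()})
for c in(a,b):print(ray(c,[[0,0],[559,0],[0,419],[559,419]],0).round(2).tolist())
E
```

```text
{'t': 0.1, 'joints': [-1.385, 0.537, -0.004, 1.539, 0.003, 1.067, -0.071], 'dq': [0.001, -0.002, 0.0, -0.0, 0.0, -0.0, 0.001], 'joint_efforts': [0.002, -57.207, 0.994, -25.223, -0.056, 0.013, 0.0], 'eef_pos': [0.162, 0.629, 0.238], 'ee_rot': [0.126, 0.992, -0.001, -0.0], 'force': [0.249, -0.701, -0.427], 'moment': [0.038, 0.032, 0.035], 'grip_width': 1.0}
[[1.19, 0.89, 0.0], [1.14, -0.76, 0.0], [0.02, 0.76, 0.0], [0.01, -0.61, 0.0]]
[[0.45, -1.62, 0.0], [-1.23, 0.2, 0.0], [1.21, -0.0, 0.0], [0.53, 0.75, 0.0]]
```

View pics/top0.png

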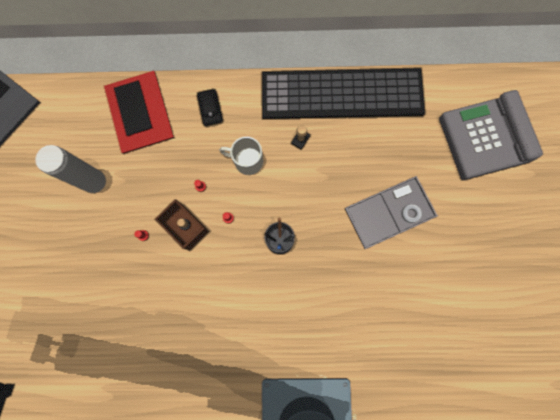

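View pics/scene0.png

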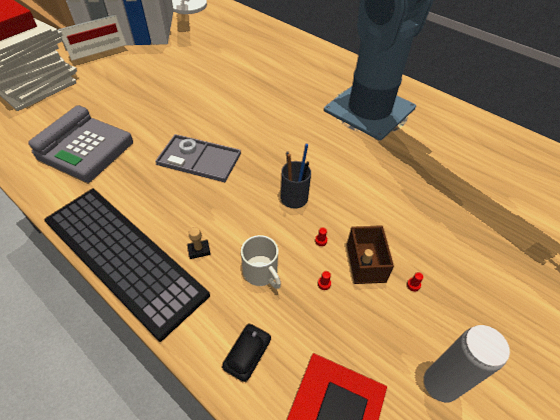

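The top view shows the pot at about (182,225) with a small pale-handled stamp inside at (182,223). The tray is at (391,212): eraser and tape are in the upper-right half, and the lower-left half, at about (372,220), is empty. There are five stamp candidates:
- The stamp in the pot at (182,223). This fits: pale handle, and it stands in the pot.
- The big stamp at (302,137), which has a rectangular foot.
- Three red look-alikes at (200,185), (228,217) and (141,235).

I'll confirm with a crop and take contours.

```bash
python3 - <<'E'
from h import *
c=load('top0'); s=load('scene0')
im=c['color']; hsv=cv2.cvtColor(im,cv2.COLOR_RGB2HSV)
def big(m):
    m=cv2.morphologyEx(m.astype('uint8')*255,cv2.MORPH_CLOSE,np.ones((3,3)))
    k=max(cv2.findContours(m,cv2.RETR_EXTERNAL,cv2.CHAIN_APPROX_NONE)[0],key=cv2.contourArea); return k
# pot
m=np.zeros(im.shape[:2],bool); m[195:255,150:215]=1
k=big(m&(hsv[:,:,2]<110)&(hsv[:,:,0]<20)); 
w=ray(c,k.reshape(-1,2),0.072)[:,:2]; r=cv2.minAreaRect((w*1000).astype('float32')); print('pot rim z72',r,cv2.boxPoints(cv2.minAreaRect(k)).round().tolist())
m[:]=0; m[170:255,335:445]=1
k=big(m&(hsv[:,:,1]<60)); w=ray(c,k.reshape(-1,2),0.016)[:,:2]; print('tray',cv2.minAreaRect((w*1000).astype('float32')),cv2.boxPoints(cv2.minAreaRect(k)).round().tolist())
m[:]=0; m[210:238,168:198]=1
mm=m&(hsv[:,:,2]>120); ys,xs=np.nonzero(mm); print('stamp px',xs.mean(),ys.mean(),len(xs),ray(c,[xs.mean(),ys.mean()],.052))
ims=s['color'];h2=cv2.cvtColor(ims,cv2.COLOR_RGB2HSV);mm=(h2[:,:,2]>130);mm[:246]=0;mm[266:]=0;mm[:,:360]=0;mm[:,377:]=0
ys,xs=np.nonzero(mm);print('scene stamp',xs.mean(),ys.mean(),len(xs),ray(s,[xs.mean(),ys.mean()],.045))
A=cv2.resize(im[185:265,140:240],(400,320),interpolation=cv2.INTER_CUBIC);B=cv2.resize(ims[215:295,335:435],(400,320),interpolation=cv2.INTER_CUBIC)
C=cv2.resize(im[170:250,340:440],(400,320)[:2],interpolation=cv2.INTER_CUBIC)
cv2.imwrite('pics/crop.png',np.hstack([A,B])[:,:,::-1])
for n,p in dict(cup=(280,238),red1=(200,185),red2=(228,217),red3=(141,235),mug=(245,155)).items(): print(n,ray(c,p,.02).round(3))
E
```

```text
pot rim z72 ((486.2795715332031, 301.8260498046875), (120.0079345703125, 76.08929443359375), 45.03974151611328) [[155.0, 220.0], [177.0, 198.0], [210.0, 231.0], [188.0, 253.0]]
tray ((521.1925048828125, -231.39691162109375), (119.18804168701172, 210.33311462402344), 23.42647361755371) [[344.0, 208.0], [418.0, 174.0], [437.0, 216.0], [363.0, 249.0]]
stamp px 183.89523809523808 220.41904761904763 105 [[0.50017428 0.30224035 0.052     ]]
scene stamp 368.41818181818184 252.3272727272727 55 [[0.49557057 0.30669451 0.045     ]]
cup [[0.455 0.059 0.02 ]]
red1 [[0.6  0.27 0.02]]
red2 [[0.513 0.194 0.02 ]]
red3 [[0.468 0.422 0.02 ]]
mug [[0.681 0.15  0.02 ]]
```

View pics/crop.png

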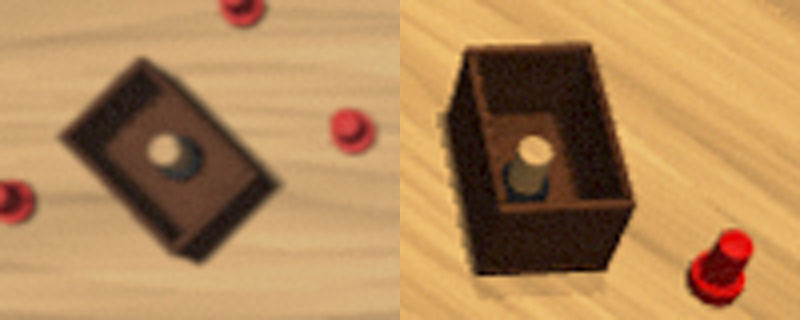

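The crop confirms it: the pot holds the pale-handled stamp with a round black foot, and the ones outside are red. Next I'll go above the pot and look with the wrist camera.

```bash
python3 -m handwheel '[[0.5,4,-4,1,0,0,-6],[0.5,8,-8,2,0,0,-12],[0.5,12,-12,3,0,0,-18],[0.5,16,-16,3,0,0,-24],[0.5,16,-16,3,0,0,-30]]' 20
python3 -m handwheel '[[0.5,4,-4,0,0,0,0],[0.5,8,-8,0,0,0,0],[0.5,12,-12,0,0,0,0],[0.5,16,-17,0,0,0,0],[0.5,16,-17,0,0,0,0]]'
python3 -m handwheel '[[0.5,0,0,0,0,0,0],[0.5,0,0,0,0,0,0]]'
python3 - <<'E'
from h import *
a=shot('wrist','w1');shot('scene','scene1');shot('top','top1')
o=robot.get_obs();print(o['t'],o['eef_pos'],o['ee_rot'],o['grip_width'])
E
```

```text
t: 0.6
eef_pos: [0.3254, 0.4658, 0.269]
ee_rot: [0.382, 0.924, -0.0, 0.001]
force: [0.4, -0.4, 0.3]
grip_width: 0.57
t: 1.1
eef_pos: [0.4841, 0.2957, 0.2686]
ee_rot: [0.38, 0.925, -0.001, 0.001]
force: [0.2, -0.1, 0.3]
grip_width: 0.505
t: 1.3
eef_pos: [0.4819, 0.299, 0.2684]
ee_rot: [0.379, 0.925, -0.0, -0.0]
force: [-0.8, 0.9, -0.3]
grip_width: 0.497
1.45 [0.4807256  0.30108964 0.26850003] [ 3.76771585e-01  9.26306083e-01  3.66642784e-05 -4.59360661e-04] 0.5019981728675684
```

View pics/w1.png

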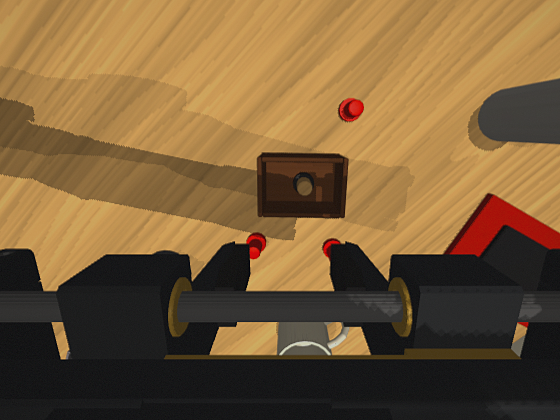

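The wrist view shows the pot rim with corners at about (258,154), (348,154), (345,217) and (259,215), and the stamp's handle top at (305,186). I'll refine both numerically.

```bash
python3 - <<'E'
from h import *
c=load('w1');im=c['color'];hsv=cv2.cvtColor(im,cv2.COLOR_RGB2HSV)
m=((hsv[:,:,2]<105)).astype('uint8');m[:148]=0;m[222:]=0;m[:,:254]=0;m[:,352:]=0
m[:,:256]=0
g=cv2.resize(im[140:230,245:365],(0,0),fx=6,fy=6,interpolation=cv2.INTER_CUBIC)
cv2.imwrite('pics/w1c.png',g[:,:,::-1])
for n,p in dict(rim=[[258,154],[348,154],[345,217],[259,215]]).items():
    w=ray(c,p,.072);print(w.round(4).tolist(),w.mean(0)); 
    for i in range(4):d=w[(i+1)%4]-w[i];print(np.hypot(*d[:2]),np.degrees(np.arctan2(d[1],d[0])))
print('stamp wrist',ray(c,[305,186],.052))
print('top',ray(load('top0'),[180.75,222.5],.052),'scene',ray(load('scene0'),[369,252.5],.052))
o=robot.get_obs();q=o['ee_rot'];print('tool y deg',np.degrees(np.arctan2(q[1]**2-q[0]**2,2*q[0]*q[1])))
E
```

```text
[[0.4261, 0.302, 0.072], [0.4994, 0.3766, 0.072], [0.5542, 0.3234, 0.072], [0.4782, 0.2496, 0.072]] [0.48946133 0.31291491 0.072     ]
0.10456590064217354 45.52885319929297
0.07641809048136311 -44.19457892137803
0.10587024750093751 -135.8558284051951
0.0738643951378341 134.82717783678527
stamp wrist [[0.49508011 0.3130796  0.052     ]]
top [[0.49493853 0.31012367 0.052     ]] scene [[0.49975539 0.30933453 0.052     ]]
tool y deg 45.732295018026974
```

View pics/w1c.png

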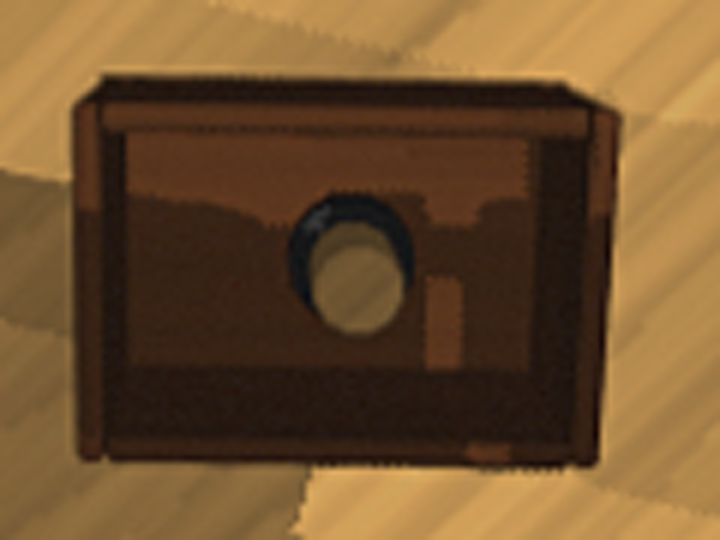

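The enlarged crop shows the rim's true outer corners at about (258,157.3), (347.8,159), (344.2,217.8) and (258.3,216.7) in full-image pixels. The handle top is centred at (304.5,188.3).

```bash
python3 - <<'E'
from h import *
c=load('w1')
w=ray(c,[[258,157.3],[347.8,159],[344.2,217.8],[258.3,216.7]],.072);print(w.round(4).tolist(),w.mean(0)) 
for i in range(4):d=w[(i+1)%4]-w[i];print(np.hypot(*d[:2]),np.degrees(np.arctan2(d[1],d[0])))
print('stamp wrist',ray(c,[304.5,188.3],.052))
E
```

```text
[[0.4287, 0.2993, 0.072], [0.5035, 0.3727, 0.072], [0.5542, 0.322, 0.072], [0.4791, 0.2474, 0.072]] [0.49140352 0.31034467 0.072     ]
0.10476586642583302 44.45712722705741
0.07170195437652943 -44.98038999167813
0.10583767712150599 -135.23259480769727
0.07227257536587448 134.1666860127145
stamp wrist [[0.49677669 0.31058289 0.052     ]]
```

```bash
python3 -m handwheel '[[0.58,1.5,1,-4,0,0,-1],[0.58,1.5,1,-8,0,0,-1],[0.58,1.5,1,-12,0,0,-1],[0.58,1.5,1,-15,0,0,-1],[0.58,1.5,1,-15,0,0,-1]]'
python3 -m handwheel '[[0.58,0,0,0,0,0,0],[0.58,0,0,0,0,0,0],[0.58,0,0,0,0,0,0],[0.58,0,0,0,0,0,0]]'
python3 - <<'E'
from h import *
a=shot('wrist','w2');shot('scene','scene2')
for i in range(1):
  o=robot.get_obs();print(o['t'],o['eef_pos'],o['ee_rot'],o['grip_width'])
print(proj(a,[o['eef_pos'],[.497,.310,.052]]))
s=load('scene2')['color'][190:300,310:450]; w=a['color'][100:400,100:460]
cv2.imwrite('pics/v2.png',np.hstack([w,cv2.resize(s,(382,300),interpolation=cv2.INTER_CUBIC)])[:,:,::-1])
E
```

```text
t: 1.95
eef_pos: [0.4932, 0.3093, 0.1148]
ee_rot: [0.385, 0.923, -0.003, -0.002]
force: [-0.1, -0.5, -0.0]
grip_width: 0.421
t: 2.35
eef_pos: [0.4976, 0.31, 0.1201]
ee_rot: [0.386, 0.922, 0.001, 0.001]
force: [1.0, 0.1, -0.1]
grip_width: 0.421
2.45 [0.49729179 0.30975214 0.11953374] [3.86129309e-01 9.22444432e-01 5.76367668e-04 3.06842839e-04] 0.4244453389183215
[[289.05315754 259.74127716]
 [288.95363061 221.59724411]]
```

View pics/v2.png

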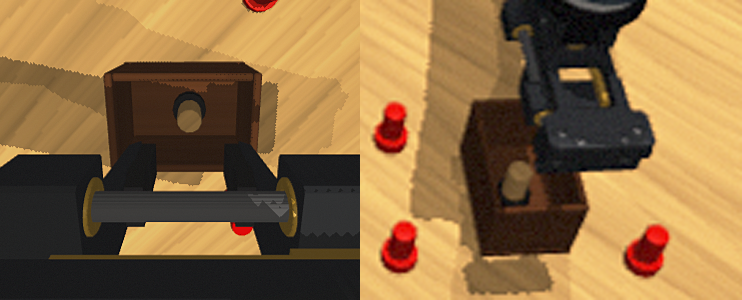

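In the wrist crop the handle top is at full-image (289,222), against a prediction of (289,221.6), and it sits midway between the fingers. I'll descend.

```bash
python3 -m handwheel '[[0.58,0,0,-1.5,0,0,0],[0.58,0,0,-3,0,0,0],[0.58,0,0,-4.5,0,0,0],[0.58,0,0,-6,0,0,0],[0.58,0,0,-6,0,0,0]]'
python3 -m handwheel '[[0.58,0,0,-1,0,0,0],[0.58,0,0,-2,0,0,0],[0.58,0,0,-3,0,0,0],[0.58,0,0,-3.7,0,0,0],[0.58,0,0,-3.7,0,0,0]]'
python3 -m handwheel '[[0.7,0,0,0,0,0,0],[0.7,0,0,0,0,0,0],[0.7,0,0,0,0,0,0]]' 15
```

```text
t: 2.95
eef_pos: [0.4952, 0.3084, 0.0557]
ee_rot: [0.386, 0.922, -0.002, -0.001]
force: [0.0, -0.7, -0.8]
grip_width: 0.419
t: 3.45
eef_pos: [0.4963, 0.3091, 0.0206]
ee_rot: [0.386, 0.922, -0.001, -0.0]
force: [-0.1, -0.4, 0.2]
grip_width: 0.42
t: 3.75
eef_pos: [0.4973, 0.3097, 0.0222]
ee_rot: [0.386, 0.922, 0.0, 0.0]
force: [-0.0, 0.4, 1.5]
grip_width: 0.302
```

```bash
python3 -m handwheel '[[1,0,0,0,0,0,0],[1,0,0,0,0,0,0],[1,0,0,0,0,0,0],[1,0,0,0,0,0,0],[1,0,0,0,0,0,0]]' 20
python3 -m handwheel '[[1,0,0,1,0,0,0],[1,0,0,2,0,0,0],[1,0,0,3,0,0,0],[1,0,0,4,0,0,0],[1,0,0,5,0,0,0]]'
python3 -m handwheel '[[1,0,0,2,0,0,0],[1,0,0,4,0,0,0],[1,0,0,6,0,0,0],[1,0,0,8,0,0,0],[1,0,0,9,0,0,0]]'
python3 - <<'E'
from h import *
a=shot('wrist','w3');b=shot('scene','scene3');t=shot('top','top3')
o=robot.get_obs();print(o['t'],o['eef_pos'],o['ee_rot'],o['grip_width'],o['force'])
print(proj(b,o['eef_pos']),proj(t,o['eef_pos']))
s=b['color'][150:300,290:450]; w=a['color'][100:400,100:460]
cv2.imwrite('pics/v3.png',np.hstack([w,cv2.resize(s,(320,300),interpolation=cv2.INTER_CUBIC)])[:,:,::-1])
# tray estimate refined
T=cv2.resize(load('top0')['color'][165:255,335:445],(0,0),fx=6,fy=6,interpolation=cv2.INTER_CUBIC);cv2.imwrite('pics/tray.png',T[:,:,::-1])
E
```

```text
t: 4.25
eef_pos: [0.4972, 0.3097, 0.022]
ee_rot: [0.386, 0.922, 0.0, 0.0]
force: [0.1, -0.5, 3.9]
grip_width: 0.222
t: 4.75
eef_pos: [0.4971, 0.3096, 0.0728]
ee_rot: [0.386, 0.922, 0.0, 0.0]
force: [0.0, -0.5, 0.1]
grip_width: 0.216
t: 5.25
eef_pos: [0.4977, 0.3099, 0.1639]
ee_rot: [0.386, 0.922, 0.001, 0.001]
force: [1.3, 0.0, -0.8]
grip_width: 0.218
5.4 [0.49704249 0.30963867 0.16207685] [3.86105184e-01 9.22454651e-01 4.08864042e-04 1.91507408e-04] 0.2209175623451825 [ 0.00954382  0.17293534 -0.60255758]
[[380.666941   222.20888708]] [[168.42626769 214.59047825]]
```

View pics/v3.png

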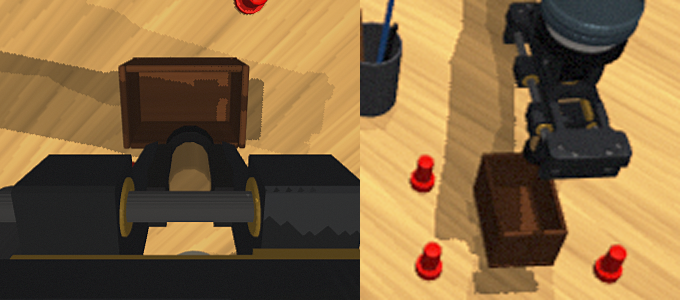

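View pics/tray.png

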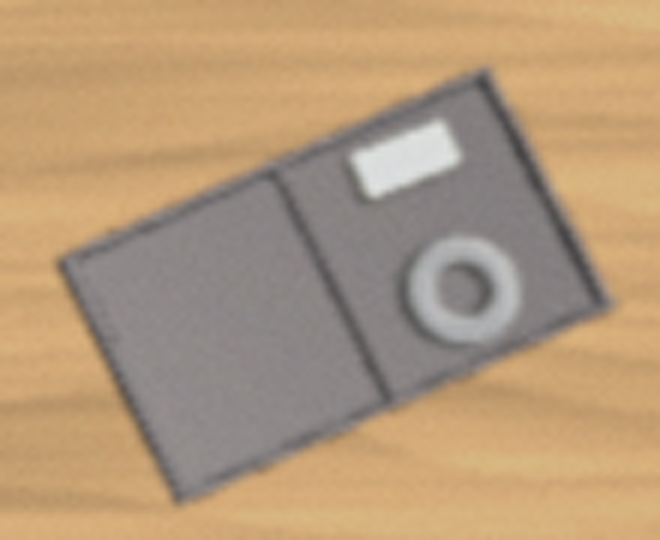

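The stamp is held upright with its foot visible at (288,230), and the pot is empty and still in place. The tray crop shows the empty half with crop corners (62,262), (278,172), (388,403) and (180,500), and nothing inside it.

```bash
python3 - <<'E'
from h import *
c=load('top0');p=np.array([[62,262],[278,172],[388,403],[180,500]])/6+[335,165]-.4
w=ray(c,p,.016);print(w.round(4).tolist(),w.mean(0))
s=load('scene0')
for h in(.1,.15,.2,.25):print(h,proj(s,[.45,.06,h]),proj(c,[.45,.06,h]))
o=robot.get_obs();print(np.round(o['joints'],2))
E
```

```text
[[0.532, -0.1129, 0.016], [0.5707, -0.2091, 0.016], [0.468, -0.2505, 0.016], [0.4273, -0.159, 0.016]] [ 0.49950908 -0.18287005  0.016     ]
0.1 [[297.60644757 170.79430251]] [[279.19535824 236.78115417]]
0.15 [[298.82972732 155.91463691]] [[278.97439477 234.3995867 ]]
0.2 [[300.15929687 139.74208916]] [[278.72730215 231.73639641]]
0.25 [[301.60963853 122.10049986]] [[278.44915442 228.7384909 ]]
[-0.8   0.53  0.22  1.79 -0.15  0.84  0.27]
```

Both tray estimates agree on about (0.500, -0.1835). The pen tops are below about 0.19 m, so I'll travel at 0.30 m.

```bash
python3 -m handwheel '[[1,0,0,2,0,0,0],[1,0,0,5,0,0,0],[1,0,0,8,0,0,0],[1,0,0,11,0,0,0],[1,0,0,14,0,0,0]]'
python3 -m handwheel '[[1,0,-2,0,0,0,0],[1,0,-5,0,0,0,-2],[1,0,-8,0,0,0,-4],[1,0,-11,0,0,0,-6],[1,0,-14,0,0,0,-8]]'
python3 -m handwheel '[[1,0,-3,0,0,0,-2],[1,0,-6,0,0,0,-4],[1,0,-9,0,0,0,-6],[1,0,-12,0,0,0,-8],[1,0,-15,0,0,0,-10]]'
python3 -m handwheel '[[1,0,-3,0,0,0,-2],[1,0,-6,0,0,0,-2],[1,0,-9,0,0,0,-2],[1,0,-12,0,0,0,-2],[1,0,-15,0,0,0,-2]]'
python3 -m handwheel '[[1,0.2,-3,0,0,0,0],[1,0.3,-5.3,0,0,0,0],[1,0.3,-5.3,0,0,0,0],[1,0.3,-5.3,0,0,0,0],[1,0.3,-5.3,0,0,0,0]]'
python3 -m handwheel '[[1,0,0,-3,0,0,0],[1,0,0,-6,0,0,0],[1,0,0,-9,0,0,0],[1,0,0,-12,0,0,0],[1,0,0,-15,0,0,0]]'
python3 -m handwheel '[[1,0,0,-2,0,0,0],[1,0,0,-4,0,0,0],[1,0,0,-5,0,0,0],[1,0,0,-5,0,0,0],[1,0,0,-5,0,0,0]]'
python3 - <<'E'
from h import *
a=shot('wrist','w4');b=shot('scene','scene4')
o=robot.get_obs();print(o['t'],o['eef_pos'],o['ee_rot'],o['grip_width'],o['force'])
s=b['color'][80:200,120:280]; w=a['color'][100:400,60:460]
cv2.imwrite('pics/v4.png',np.hstack([w,cv2.resize(s,(400,300),interpolation=cv2.INTER_CUBIC)])[:,:,::-1])
E
```

```text
t: 5.9
eef_pos: [0.4963, 0.3091, 0.3015]
ee_rot: [0.386, 0.922, -0.001, -0.001]
force: [0.6, -0.9, -0.4]
grip_width: 0.22
t: 6.4
eef_pos: [0.4962, 0.1671, 0.3004]
ee_rot: [0.451, 0.893, -0.001, -0.001]
force: [-0.1, -0.6, 0.6]
grip_width: 0.221
t: 6.9
eef_pos: [0.4959, 0.0173, 0.3007]
ee_rot: [0.527, 0.85, -0.001, -0.001]
force: [1.2, -0.3, -0.5]
grip_width: 0.222
t: 7.4
eef_pos: [0.4957, -0.1324, 0.3007]
ee_rot: [0.541, 0.841, -0.0, -0.001]
force: [0.2, 0.2, -0.4]
grip_width: 0.215
t: 7.9
eef_pos: [0.4996, -0.1824, 0.3011]
ee_rot: [0.54, 0.842, 0.0, -0.001]
force: [0.0, 0.4, 0.3]
grip_width: 0.219
t: 8.4
eef_pos: [0.5001, -0.182, 0.1505]
ee_rot: [0.54, 0.842, 0.0, -0.0]
force: [-0.2, 0.2, -0.3]
grip_width: 0.218
t: 8.9
eef_pos: [0.5004, -0.1832, 0.1023]
ee_rot: [0.54, 0.842, 0.0, 0.0]
force: [0.3, -0.3, 0.1]
grip_width: 0.219
9.0 [ 0.50073272 -0.1835556   0.10272809] [5.40288838e-01 8.41479132e-01 3.41954217e-04 8.52084435e-04] 0.21879747308273453 [-0.09874962 -0.3185352   0.14643359]
```

View pics/v4.png

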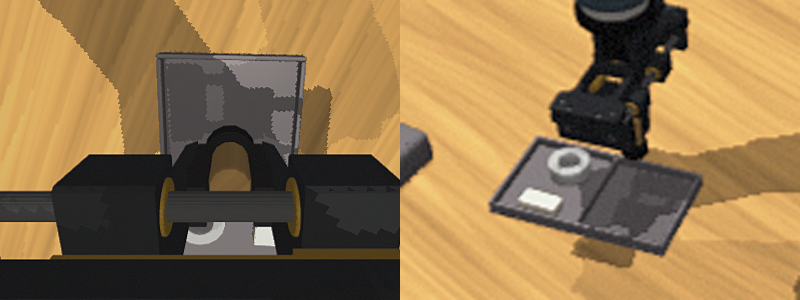

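The stamp is still held upright. It is centred across the tray width, about (290,235) between walls at 217 and 365, and over the empty half. I'll lower to just above the floor, then go by millimetres.

```bash
python3 -m handwheel '[[1,0,0,-2,0,0,0],[1,0,0,-4,0,0,0],[1,0,0,-6,0,0,0],[1,0,0,-7,0,0,0],[1,0,0,-7.4,0,0,0]]'
python3 -m handwheel '[[1,0,0,-0.3,0,0,0],[1,0,0,-0.5,0,0,0],[1,0,0,-0.5,0,0,0],[1,0,0,-0.5,0,0,0]]'
python3 -m handwheel '[[1,0,0,-0.1,0,0,0],[1,0,0,-0.2,0,0,0],[1,0,0,-0.2,0,0,0],[1,0,0,-0.2,0,0,0]]'
python3 -m handwheel '[[1,0,0,-0.1,0,0,0],[1,0,0,-0.1,0,0,0],[1,0,0,-0.1,0,0,0]]'
```

```text
t: 9.5
eef_pos: [0.4999, -0.1835, 0.0275]
ee_rot: [0.54, 0.841, -0.0, -0.0]
force: [-0.2, 0.2, 0.1]
grip_width: 0.22
t: 9.9
eef_pos: [0.5003, -0.1836, 0.0232]
ee_rot: [0.54, 0.841, 0.0, 0.0]
force: [0.4, 0.7, 0.6]
grip_width: 0.22
t: 10.3
eef_pos: [0.4999, -0.1835, 0.0207]
ee_rot: [0.54, 0.841, -0.0, 0.0]
force: [0.0, -0.0, -0.8]
grip_width: 0.22
t: 10.6
eef_pos: [0.5001, -0.1836, 0.02]
ee_rot: [0.54, 0.841, 0.0, 0.0]
force: [-1.2, 0.2, 5.5]
grip_width: 0.219
```

There is contact at 5.5 N, where expected. I'll release gently and then rise.

```bash
python3 -m handwheel '[[0.74,0,0,0,0,0,0],[0.7,0,0,0,0,0,0],[0.6,0,0,0,0,0,0],[0.5,0,0,0,0,0,0],[0.5,0,0,0,0,0,0]]' 5
python3 -m handwheel '[[0.5,0,0,1,0,0,0],[0.5,0,0,2,0,0,0],[0.5,0,0,4,0,0,0],[0.5,0,0,6,0,0,0],[0.5,0,0,9,0,0,0]]'
python3 -m handwheel '[[0.5,0,0,4,0,0,0],[0.5,0,0,8,0,0,0],[0.5,-1,0,12,0,0,0],[0.5,-2,0,14,0,0,0],[0.5,-2,0,14,0,0,0]]'
python3 - <<'E'
from h import *
a=shot('wrist','w5');b=shot('scene','scene5')
o=robot.get_obs();print(o['t'],o['eef_pos'],o['grip_width'],o['force'])
print('expected top of stamp px',proj(a,[.5,-.1835,.05]),proj(b,[[.5,-.1835,.05],[.5,-.1835,.004],[.491,.310,.072]]))
s=b['color'][100:250,130:330]; w=a['color'][100:400,60:460]
cv2.imwrite('pics/v5.png',np.hstack([w,cv2.resize(s,(400,300),interpolation=cv2.INTER_CUBIC)])[:,:,::-1])
E
```

```text
t: 11.1
eef_pos: [0.4999, -0.1835, 0.0196]
ee_rot: [0.54, 0.841, -0.0, -0.0]
force: [-0.3, -0.9, -0.0]
grip_width: 0.501
t: 11.6
eef_pos: [0.4993, -0.1833, 0.1107]
ee_rot: [0.54, 0.841, -0.0, -0.001]
force: [0.2, 0.5, 0.6]
grip_width: 0.499
t: 12.1
eef_pos: [0.4805, -0.1845, 0.2534]
ee_rot: [0.541, 0.841, 0.001, 0.003]
force: [-0.2, -0.3, 1.3]
grip_width: 0.499
12.2 [ 0.47999445 -0.18326468  0.25020026] 0.5005595637289316 [ 0.54251175  0.38626215 -0.11065896]
expected top of stamp px [[303.80292706 193.46948914]] [[216.00788247 150.09695652]
 [217.66918028 162.12525613]
 [373.26309572 245.22594728]]
```

View pics/v5.png

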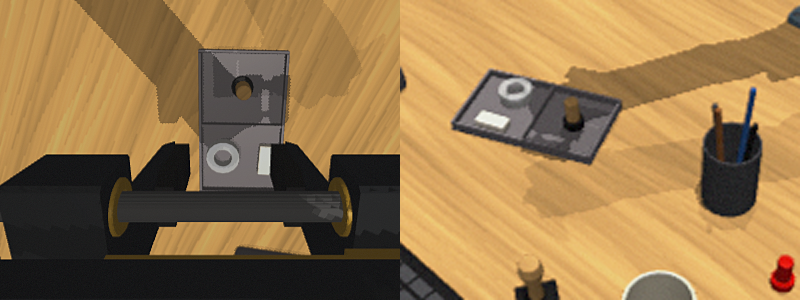

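The stamp stands on its foot in the middle of the empty half. Its top is at (304,193) in the wrist image, against an expected (303.8,193.5). I'll check numerically whether the pot moved, then hand in.

```bash
python3 - <<'E'
from h import *
def box(c):
    h=cv2.cvtColor(c['color'],cv2.COLOR_RGB2HSV); m=(h[:,:,2]<95).astype('uint8'); m[:220]=0;m[290:]=0;m[:,:340]=0;m[:,397:]=0
    n,l,s,_=cv2.connectedComponentsWithStats(m);i=1+s[1:,4].argmax();return s[i]
print(box(load('scene0')),box(load('scene5')))
robot.close_job()
E
```

```text
[ 347  227   47   57 1905] [ 347  227   47   57 1817]
the job is handed in; nothing more can be done
```

The job is done and handed in: the small stamp stands upright on its foot in the middle of the tray's empty half. The run took about 12 s of the 48 s allowed.

- **Grasp:** I found the stamp in the pot and lined the jaws up with the pot's long side. I lowered the half-closed fingers in, gripped the handle at 20 N and lifted it clear. Measured tool forces stayed under about 6 N throughout.
- **Placing:** I carried the stamp above the pens and lowered it until the foot touched the tray floor (5.5 N). Then I released it and moved the gripper away.
- **Last checks:** the wrist image shows the handle top at (304,193), within a pixel of where it should be if standing upright at the target. The pot's outline in the scene image is the same box before and after, so it did not move. The gripper is open and clear of everything, no red look-alike was touched, and no check failed or disagreed.

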